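# Balance two lopsided cartons on the weighing pedestal

## Task

Weigh the two long cartons together: lay the bulging one on the small pedestal of the balance and let go of it, then lay the one with the crushed end on its bulging top, so that both finally lie level, right way up and at rest, borne by the pedestal alone. What is inside has slid along each carton, which does not show, so feel for each one's balance point. The balance is delicate: set the cartons down gently, never let either tip right over, and leave the other things on the bench where they are.

Things in the scene. Friction and masses are not known exactly. Their poses are not given: they have to be found in the camera images.
- bulged_center (a point): Bulging carton, brown, 230 x 60 mm, underside flat; this point: its middle, 25 mm above the underside; x along its length, z up. Starts flat on the bench. 0.6 to 0.9 kg, nearly all goods that slid along it and stick: the balance point lies anywhere within 55 mm of the middle to either side along x, centred in y. Height 42 mm at the ends, more in the middle (see bulged_crown).
- bulged_crown (a point): Middle of the flat crown of the bulging carton's top: 50 mm long (along x, 25 mm either way) by the full 60 mm width, 54 mm above the underside, over the carton's middle. From its edges the top slopes straight down to 42 mm height at both ends (about 7.6 degrees). Axes as bulged_center.
- crushed_center (a point): Carton with a crushed end, brown, 200 x 56 x 44 mm; this point: its middle, 22 mm above the underside; x along it to the crushed end, z up. At that end the top slopes down 16 mm and the underside up 12 mm over the last 34 mm; the rest is flat. Starts flat on the bench. 0.25 to 0.35 kg; goods slid and stick: balance point within 55 mm of the middle either way along x, centred in y.
- pedestal_top (a point): Middle of the pedestal's top, a level aluminium plate 40 x 40 mm, 115 mm above the bench, fixed on the pan (128 mm across, 75 mm up) of a white precision balance. z up, x from the display to the back. The balance does not move: its housing is 64 mm high, 180 mm wide (y), from 168 mm in front (-x, lower display end) to 90 mm behind this point.
- pill_jar: Bystander: amber jar, 56 mm across, 85 mm high; origin at the centre of its underside.
- tub: Bystander: white plastic tub, 66 mm across, 70 mm high; origin at the centre of its underside.
- test_weight: Bystander: steel test weight with a knob, 38 mm across, 59 mm high; origin at the centre of its underside.
- tape_roll: Bystander: roll of parcel tape lying flat, 84 mm across, 48 mm high; origin at the centre of its underside.
- marker: Bystander: marker pen lying along its x, 140 mm long, 15 mm thick; origin under its middle.
- tape_dispenser: Bystander: black bench tape dispenser, 155 x 62 mm, 98 mm high; origin at the centre of its underside, x along its length.
- strip_tray: Bystander: low cardboard tray of tablet strips, 150 x 110 mm, 45 mm high; origin at the centre of its underside.
Not all that is in view belongs to the job. Leave any blue look-alike of the part that bears crushed_center alone.

How it is judged:
On the way:
1. the bulging carton lies level on the pedestal by itself, let go (z of bulged_center in the frame of pedestal_top between 0.019 and 0.03 m and horizontal distance between bulged_center and pedestal_top below 0.085 m and angle between bulged_center's own z axis and vertical below 0.05 rad and contact force between the fingers and bulged_carton below 0.1 N and linear speed of bulged_carton below 0.02 m/s), for 0.4 s.
At the end, for the whole second after the job is handed in: The bulging carton rests on the pedestal and the crushed one on its crown, both right way up, level within 0.06 rad, at their resting heights within about 5 mm, and at rest (z of bulged_center in the frame of pedestal_top between 0.019 and 0.03 m and horizontal distance between bulged_center and pedestal_top below 0.085 m and angle between each of bulged_center, crushed_center's own z axis and vertical below 0.06 rad and z of crushed_center in the frame of pedestal_top between 0.07 and 0.083 m and horizontal distance between crushed_center and bulged_center below 0.1 m and linear speed of each of bulged_carton, crushed_carton below 0.01 m/s and angular speed of each of bulged_carton, crushed_carton below 0.05 rad/s); the robot touches nothing.
It fails at once if the balance takes a blow of more than 100 N (contact force between balance and anything else above 100 N).
It fails at once if a carton is dropped: out of the fingers, it moves at over 0.4 m/s within 20 mm of the height where it comes to rest over the balance ((horizontal distance between bulged_center and pedestal_top below 0.12 m and z of bulged_center in the frame of pedestal_top between 0.018 and 0.045 m and linear speed of bulged_carton above 0.4 m/s and contact force between the fingers and bulged_carton below 0.1 N) or (horizontal distance between crushed_center and pedestal_top below 0.12 m and z of crushed_center in the frame of pedestal_top between 0.069 and 0.097 m and linear speed of crushed_carton above 0.4 m/s and contact force between the fingers and crushed_carton below 0.1 N)).
It fails at once if a carton tips over (angle between any of bulged_center, crushed_center's own z axis and vertical above 0.7 rad).
It fails at once if a bystander is disturbed (moved more than 25 mm) (distance of any of pill_jar, tub, test_weight, tape_roll, marker, tape_dispenser, strip_tray from where it was at the start of the episode above 0.025 m).
It also fails if it takes over 72 s, if anything falls off the work surface, if the arm or the gripper's body presses on something with over 40 N, if the wrist force passes 120 N, or if a joint passes its speed limit or range.

## Robot

A 6-joint arm with a two-finger parallel gripper is mounted at the origin on the work surface. World frame = base frame: x ahead of the robot, y to its left, z up, the work surface at z = 0. Lengths are in m, angles in rad, forces in N, time in s.
With the tool pointing down it reaches from about 0.275 to 0.825 m from the base axis. Payload 5.2 kg.
Tool frame: the origin (TCP) lies at the very end of the fingers, on their centre line; the grasp point (between the pads) lies 19 mm behind it (bot.grasp_offset is the distance from the TCP to the grasp point, in m); z points along the fingers, y is the line along which they close (so a half turn about z gives the same grasp; the last joint's range is limited). The gripper opens to 93 mm and grips with 3 to 60 N. Pads are 15 mm wide; open, the fingers measure 128 mm over their backs; the gripper's body (75 mm by 188 mm) begins 65 mm behind the grasp point.
Start: joints at [0.99, 0.259, 1.535, -0, 1.348, -0.203], TCP at [0.203, 0.511, 0.219] pointing down, gripper open.
Joint ranges: [-3.14, 3.14], [-0.91, 2.08], [0.19, 2.58], [-1.22, 4.36], [0.22, 2.71], [-3.12, 3.12]. Speed limits (rad/s): [2.57, 2.57, 3.14, 3.14, 3.14, 3.14].

## Interface

Orientations are given as a rotation vector (axis times angle).
In Python, from cell import readout, viewer, job, bot gives the robot as it stands.
- The arm moves only by the tool carry_out, never from a script. Its argument "increments" is a list of rows, each a list of 3 entries, a list of its own where there are three numbers: the shift along the tool's x, y, z in m, then the turn, a rotation vector about the tool's x, y, z in rad, then the opening, from 0 (shut) to 1 (fully open). In form: [[[tx, ty, tz], [wx, wy, wz], hand], ...]. A call has 1 to 5 rows; each row shifts and turns the commanded pose from where the row before left it, along the tool's axes as they then stand; what a row does not reach is not made up. A row lasts 1/12 s, in which the tool goes at most 41.7 mm and 7.16 degrees, less where a joint would pass 70% of its speed; a pose out of reach is approached as far as the arm can. A call is refused whole if a number of a shift passes 0.0417 or a number of a turn 0.125, either way. A call with a gripper value outside its range is refused whole. The fingers move at their own pace and stop on an object; the grip force is fixed at half the most. Time passes only in rows, so rows that do not move let the fingers close. It gives the time, the measured TCP pose, the force, the opening and the grip force at its end, in the units of the state.
- readout.sense(): the state, without advancing time (a new reading comes with each control period).
- viewer.snapshot(name): name is "scene" or "side" or "wrist"; returns a dict with "pixels" (420x560x3 uint8, red, green, blue), "z_map" (420x560 float32, m along the optical axis (not along the pixel's ray), 0 where there is no reading), "mtx" (3x3 intrinsics, pixels), "cam_to_world" (4x4, takes a point from camera to world coordinates). Camera axes: x right, y down, z forward; pixel columns grow to the right and rows downward; lengths in m; the calibration is good to about 2 mm. A picture is of the moment at which its call begins.
- job.job_done(): hands the job in; it is judged then, once.
The state is a dict: "time": time; "joint_pos": joint angles; "joint_velocities": joint speeds; "joint_torque": joint torques, N m; "ee_pos": TCP position; "ee_rot": TCP orientation; "contact_force": force on the tool from outside, world axes, zero at the start; "wrist_torque": the same for the moment, N m; "grip_width": opening from 0.0 (shut) to 1.0 (fully open); "grasp_force": force on a finger pad.
Only numpy, scipy, OpenCV 4.12 (cv2) and the standard library are available. Lean on these libraries where they do the work, as an engineer would, in place of code of your own. Each camera call takes 0.05 s, during which the arm holds its last target. There are 200 camera calls.

## Working session

There is one attempt and no reset: what is moved stays moved. The work goes in short steps, Python scripts to look and compute and a tool call to move; the robot and the scene stay as the last step left them, time stands still between calls to the robot, and variables do not carry over. Pictures are saved under pics/ and viewed, at most 10 in all, crops included, and the job is handed in when it is done.

Besides the shell and the picture viewer there is one more tool, called after "Request:" as a command line: name --argument value ..., lists and objects as JSON in quotes. carry_out: Moves the arm, as the interface text tells. Its arguments: {"type":"object","properties":{"increments":{"type":"array"}},"required":["increments"]}

```bash
mkdir -p pics; cat > h.py <<'E'
import numpy as np, cv2
from cell import readout, viewer, job, bot
def snap(n,name=None):
    s=viewer.snapshot(n)
    if name: cv2.imwrite(f'pics/{name}.png',cv2.cvtColor(s['pixels'],cv2.COLOR_RGB2BGR))
    return s
def cloud(s):
    K=s['mtx'];T=s['cam_to_world'];z=s['z_map'];h,w=z.shape
    u,v=np.meshgrid(np.arange(w),np.arange(h))
    p=np.stack([(u-K[0,2])/K[0,0]*z,(v-K[1,2])/K[1,1]*z,z],-1)
    P=p@T[:3,:3].T+T[:3,3]; P[z==0]=np.nan
    return P
def st():
    s=readout.sense()
    print({k:np.round(s[k],3).tolist() for k in ['time','joint_pos','ee_pos','ee_rot','contact_force','wrist_torque','grip_width','grasp_force']})
    return s
E
python3 - <<'E'
from h import *
st(); 
a=snap('scene','a'); b=snap('side','b')
np.savez('s.npz',a=cloud(a),b=cloud(b),pa=a['pixels'],pb=b['pixels'])
print(a['cam_to_world'].round(3),b['cam_to_world'].round(3))
E
```

```text
{'time': 0.0, 'joint_pos': [0.99, 0.259, 1.536, 0.0, 1.348, -0.203], 'ee_pos': [0.203, 0.511, 0.218], 'ee_rot': [-0.59, -3.085, 0.003], 'contact_force': [0.52, -0.479, 0.091], 'wrist_torque': [0.049, 0.029, -0.016], 'grip_width': 1.0, 'grasp_force': 0.0}
[[-0.663  0.485 -0.57   1.323]
 [ 0.749  0.429 -0.505  0.735]
 [-0.    -0.762 -0.648  1.049]
 [ 0.     0.     0.     1.   ]] [[ 0.955 -0.187  0.232  0.079]
 [-0.297 -0.646  0.703 -1.228]
 [ 0.018 -0.74  -0.672  1.284]
 [ 0.     0.     0.     1.   ]]
```

View pics/a.png

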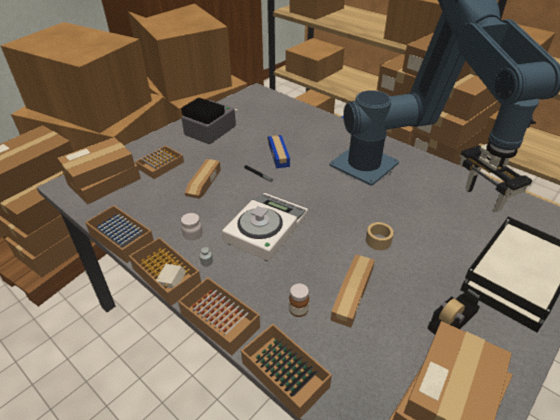

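View pics/b.png

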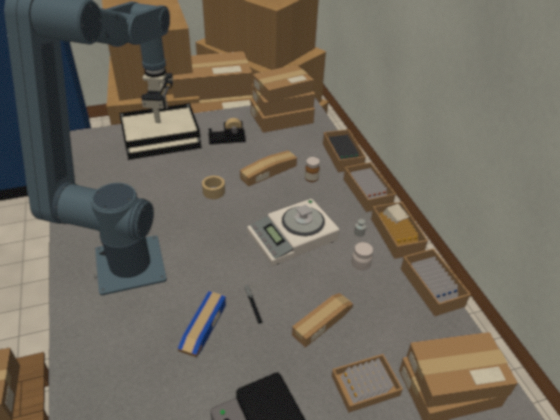

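Scene view: the bulging carton is at about (354,289), the crushed one at (203,178), the pedestal at (260,217) and the blue look-alike at (278,151). In the side view they are at (269,166), (322,318), (303,215) and (203,322).

```bash
cat > m.py <<'E'
from h import *
d=np.load('s.npz')
def blob(P,seed,zlo,zhi):
    m=((P[...,2]>zlo)&(P[...,2]<zhi)).astype(np.uint8)
    n,l,stt,c=cv2.connectedComponentsWithStats(m,connectivity=4)
    k=l[seed[1],seed[0]]
    if k==0: print('seed off',P[seed[1],seed[0]]);return None
    return P[l==k]
def rep(n,Q):
    if Q is None: return
    r=cv2.minAreaRect((Q[:,:2]*1000).astype(np.float32))
    print(n,len(Q),np.round(r[0],1),np.round(r[1],1),round(r[2],1),'zmax',Q[:,2].max().round(4))
for k,seeds in {'a':dict(bul=(354,285),cru=(203,176),bal=(243,228),jar=(299,290),tub=(191,220),wt=(206,255),roll=(380,240)),'b':dict(bul=(269,164),cru=(322,316),bal=(325,232),jar=(313,163),tub=(363,250),wt=(361,226),roll=(213,183))}.items():
    P=d[k]
    for n,s in seeds.items(): rep(k+n,blob(P,s,0.012,0.3))
    for n,s in dict(bul=seeds['bul'],cru=seeds['cru']).items():
        rep(k+n+'top',blob(P,s,0.036,0.3))
    rep(k+'ped',blob(P,(260,213) if k=='a' else (304,211),0.1,0.13))
E
python3 m.py
```

```text
abul 1584 [572.  340.7] [234.3  61.6] 18.1 zmax 0.0616
acru 739 [ 514.6 -386.4] [212.9  63.2] 24.1 zmax 0.0507
abal 3431 [543.2 -29.8] [265.8 181.3] 11.4 zmax 0.1215
ajar 553 [722.3 260.9] [53.1 54.1] 17.0 zmax 0.091
atub 437 [ 724.1 -202.6] [65.4 62.5] 88.3 zmax 0.0773
awt 179 [777.3 -69.4] [33.3 37.5] 37.7 zmax 0.0626
aroll 514 [339.8 282.1] [82.5 84.9] 74.3 zmax 0.0553
abultop 1413 [572.1 340.6] [234.3  61.4] 18.1 zmax 0.0616
acrutop 503 [ 510.3 -389.2] [203.6  60.6] 25.4 zmax 0.0507
aped 136 [581.1 -23.9] [44.2 42.7] 10.8 zmax 0.1215
bbul 959 [568.6 337.9] [238.6  75. ] 17.6 zmax 0.0636
bcru 1403 [ 512.7 -387.6] [206.   61.5] 25.8 zmax 0.054
bbal 3632 [539.4 -33.5] [262.9 189. ] 11.4 zmax 0.1217
bjar 302 [713.5 252.1] [56.6 54.9] 27.6 zmax 0.0911
btub 448 [ 712.9 -208.7] [65.9 61.6] 87.3 zmax 0.0774
bwt 141 [768.5 -77.5] [36.7 36.5] 51.0 zmax 0.062
broll 377 [334.6 274.8] [91.1 81.6] 74.5 zmax 0.0534
bbultop 668 [567.5 337.5] [233.6  75. ] 17.6 zmax 0.0636
bcrutop 1054 [ 504.  -391.4] [187.2  61. ] 25.4 zmax 0.054
bped 120 [576.2 -24.2] [42.9 49.2] 7.9 zmax 0.1217
```

```bash
cat > plan.py <<'E'
import sys
from h import *
from scipy.spatial.transform import Rotation as R
def plan(x,y,z,th,n,p=None,th0=None):
    s=readout.sense(); M=R.from_rotvec(s['ee_rot']).as_matrix()
    p=np.array(s['ee_pos']) if p is None else np.array(p)
    if th0 is None: th0=np.arctan2(M[1,1],M[0,1])
    dth=(np.deg2rad(th)-th0+np.pi/2)%np.pi-np.pi/2
    d=(np.array([x,y,z])-p)/n
    print('tilt',(M@[0,0,1]).round(4),'th0',np.rad2deg(th0).round(2),'per row turn z',round(-dth/n,4))
    t=th0
    for i in range(n):
        print([round(float(v),4) for v in [-np.sin(t)*d[0]+np.cos(t)*d[1],np.cos(t)*d[0]+np.sin(t)*d[1],-d[2]]])
        t+=dth/n
if __name__=='__main__':
    a=[float(v) for v in sys.argv[1:]]; plan(*a[:4],int(a[4])); 
    if len(a)>5: st()
E
python3 plan.py 0.570 0.339 0.17 108 13
```

```text
tilt [-9.0e-04 -1.3e-03 -1.0e+00] th0 68.36 per row turn z -0.0532
[-0.0311, -0.0019, 0.0037]
[-0.031, -0.0035, 0.0037]
[-0.0308, -0.0052, 0.0037]
[-0.0305, -0.0068, 0.0037]
[-0.03, -0.0084, 0.0037]
[-0.0296, -0.01, 0.0037]
[-0.029, -0.0115, 0.0037]
[-0.0283, -0.0131, 0.0037]
[-0.0276, -0.0146, 0.0037]
[-0.0268, -0.016, 0.0037]
[-0.0259, -0.0174, 0.0037]
[-0.0249, -0.0188, 0.0037]
[-0.0239, -0.0201, 0.0037]
```

Request:
carry_out --increments '[[[-0.031,-0.002,0.004],[0,0,-0.053],1],[[-0.031,-0.0035,0.004],[0,0,-0.053],1],[[-0.031,-0.005,0.004],[0,0,-0.053],1],[[-0.0305,-0.007,0.004],[0,0,-0.053],1],[[-0.03,-0.0085,0.004],[0,0,-0.053],1]]'

```text
time: 0.52
ee_pos: [0.345, 0.4439, 0.1981]
ee_rot: [-0.172, -3.136, 0.001]
contact_force: [-0.7, 0.5, -0.1]
grip_width: 1.0
grasp_force: 0.0
```

Request:
carry_out --increments '[[[-0.0295,-0.01,0.004],[0,0,-0.053],1],[[-0.029,-0.0115,0.004],[0,0,-0.053],1],[[-0.028,-0.013,0.004],[0,0,-0.053],1],[[-0.0275,-0.0145,0.004],[0,0,-0.053],1],[[-0.027,-0.016,0.004],[0,0,-0.053],1]]'

```text
time: 0.93
ee_pos: [0.4861, 0.3777, 0.1779]
ee_rot: [0.243, -3.131, 0.0]
contact_force: [0.4, 0.3, -1.0]
grip_width: 1.003
grasp_force: 0.0
```

Request:
carry_out --increments '[[[-0.026,-0.0175,0.004],[0,0,-0.053],1],[[-0.025,-0.019,0.003],[0,0,-0.053],1],[[-0.024,-0.02,0.003],[0,0,-0.053],1],[[0,0,0],[0,0,0],1],[[0,0,0],[0,0,0],1]]'

```text
time: 1.35
ee_pos: [0.5709, 0.3372, 0.1672]
ee_rot: [0.481, -3.102, 0.001]
contact_force: [-0.3, -0.7, -1.2]
grip_width: 0.996
grasp_force: 0.0
```

```bash
python3 - <<'E'
from h import *
st()
w=snap('wrist','w1'); P=cloud(w); np.savez('w.npz',P=P,px=w['pixels'])
print(w['cam_to_world'].round(3)); Z=P[...,2]
print(np.nanmedian(Z[Z<0.02]), np.nanpercentile(Z,[1,5,50,95,99]))
m=(Z>0.012)&(Z<0.09)
n,l,s,c=cv2.connectedComponentsWithStats(m.astype(np.uint8))
for k in range(1,n):
    if s[k,4]>1000:
        Q=P[l==k]; print(s[k],cv2.minAreaRect((Q[:,:2]*1000).astype(np.float32)),Q[:,2].max())
E
```

```text
{'time': 1.35, 'joint_pos': [0.366, 0.496, 1.309, 0.0, 1.338, -1.513], 'ee_pos': [0.571, 0.337, 0.167], 'ee_rot': [0.481, -3.102, 0.001], 'contact_force': [-0.282, -0.71, -1.191], 'wrist_torque': [0.028, 0.032, -0.032], 'grip_width': 0.996, 'grasp_force': 0.0}
[[-0.302  0.918  0.256  0.5  ]
 [ 0.953  0.291  0.081  0.316]
 [-0.     0.269 -0.963  0.333]
 [ 0.     0.     0.     1.   ]]
4.390617441318856e-05 [-0.00156364 -0.00102517  0.00054666  0.2749877   0.28095124]
[  247    61    77   258 18459] ((567.873291015625, 341.27667236328125), (226.93475341796875, 60.165443420410156), 17.96434783935547) 0.05785010247537664
[ 511  164   49   94 2396] ((511.0680847167969, 571.6021728515625), (87.1438980102539, 37.9936637878418), 22.72286033630371) 0.0682043361820922
[ 137  393   97   27 1299] ((834.546630859375, 314.73126220703125), (99.94644927978516, 3.8913474082946777), 86.26009368896484) 0.04618980764338382
```

Request:
carry_out --increments '[[[0,0.003,0.036],[0,0,0],1],[[0,0,0.036],[0,0,0],1],[[0,0,0.036],[0,0,0],1],[[0,0,0.036],[0,0,0],1],[[0,0,0.015],[0,0,-0.006],1]]'

```text
time: 1.82
ee_pos: [0.5643, 0.3414, 0.0048]
ee_rot: [0.497, -3.094, 0.002]
contact_force: [-1.6, -0.1, -0.2]
grip_width: 1.005
grasp_force: 0.0
```

Request:
carry_out --increments '[[[0,0,0],[0,0,0],0.9],[[0,0,0],[0,0,0],0.5],[[0,0,0],[0,0,0],0.3],[[0,0,0],[0,0,0],0.3],[[0,0,0],[0,0,0],0.3]]'

```text
time: 2.23
ee_pos: [0.5704, 0.3422, 0.012]
ee_rot: [-0.496, 3.098, 0.001]
contact_force: [-0.0, -0.0, -0.1]
grip_width: 0.694
grasp_force: 0.0
```

Request:
carry_out --increments '[[[0,0,0],[0,0,0],0.3],[[0,0,-0.005],[0,0,0],0.3],[[0,0,-0.006],[0,0,0],0.3],[[0,0,-0.008],[0,0,0],0.3],[[0,0,-0.006],[0,0,0],0.3]]'

```text
time: 2.65
ee_pos: [0.5687, 0.3414, 0.0348]
ee_rot: [0.496, -3.101, 0.0]
contact_force: [0.8, 0.5, -7.1]
grip_width: 0.641
grasp_force: 30.0
```

```bash
cat > tq.py <<'E'
from h import *
def avg(n=8):
    F=[];T=[]
    for i in range(n):
        w=viewer.snapshot('wrist'); s=readout.sense(); F.append(s['contact_force']);T.append(s['wrist_torque'])
    F,T=np.array(F),np.array(T)
    print('F',F.mean(0).round(2),F.std(0).round(2),'T',T.mean(0).round(3),T.std(0).round(3))
    return F.mean(0),T.mean(0),w
if __name__=='__main__':
    F,T,w=avg(); s=st()
    import sys
    P=cloud(w); Z=P[...,2]
    # slope of the carton along its length, from its flat ends' top surface
    y=np.deg2rad(float(sys.argv[1])); c=np.array(s['ee_pos'][:2])
    a=(P[...,:2]-c)@[np.cos(y),np.sin(y)]; b=(P[...,:2]-c)@[-np.sin(y),np.cos(y)]
    for lo in range(-160,160,20):
        m=(a*1000>lo)&(a*1000<lo+20)&(abs(b)<0.02)&(Z>0.012)&(Z<s['ee_pos'][2]+0.075)
        if m.sum()>20: print(lo+10,m.sum(),round(float(np.median(Z[m])-s['ee_pos'][2]),4))
    print('tilt torque about width axis', T[:2]@[-np.sin(y),np.cos(y)])
E
python3 tq.py 18
```

```text
F [ 0.37 -0.08 -7.31] [0.33 0.5  0.66] T [ 0.09  -0.122  0.015] [0.028 0.038 0.048]
{'time': 3.05, 'joint_pos': [0.373, 0.617, 1.453, 0.0, 1.073, -1.515], 'ee_pos': [0.569, 0.341, 0.034], 'ee_rot': [0.496, -3.101, 0.0], 'contact_force': [0.232, -0.096, -6.677], 'wrist_torque': [0.054, -0.111, 0.067], 'grip_width': 0.644, 'grasp_force': 29.99}
-110 4580 0.0323
-90 6756 0.0344
-70 6260 0.037
-50 5889 0.0396
-30 5402 0.0421
-10 4676 0.0427
10 941 0.0426
30 2996 0.0418
50 795 0.0401
tilt torque about width axis -0.14428084582257691
```

Request:
carry_out --increments '[[[0,0,-0.012],[0,0,0],0.3],[[0,0,-0.02],[0,0,0],0.3],[[0,0,-0.03],[0,0,0],0.3],[[0,0,-0.03],[0,0,0],0.3],[[0,0,-0.03],[0,0,0],0.3]]'

```text
time: 3.47
ee_pos: [0.5689, 0.3413, 0.1585]
ee_rot: [0.496, -3.102, 0.0]
contact_force: [0.7, 0.7, -7.7]
grip_width: 0.645
grasp_force: 30.0
```

Request:
carry_out --increments '[[[0,0,-0.015],[0,0,0],0.3],[[0,0,-0.006],[0,0,0],0.3],[[0,0,0],[0,0,0],0.3]]'

```text
time: 3.72
ee_pos: [0.5701, 0.3419, 0.1803]
ee_rot: [-0.496, 3.098, 0.001]
contact_force: [0.6, -0.5, -7.7]
grip_width: 0.642
grasp_force: 30.0
```

```bash
python3 plan.py 0.597 -0.020 0.175 101.4 13 1
```

```text
tilt [ 0.0038  0.0015 -1.    ] th0 108.18 per row turn z 0.0091
[0.0067, -0.0271, 0.0004]
[0.0065, -0.0272, 0.0004]
[0.0062, -0.0272, 0.0004]
[0.006, -0.0273, 0.0004]
[0.0057, -0.0273, 0.0004]
[0.0055, -0.0274, 0.0004]
[0.0052, -0.0274, 0.0004]
[0.005, -0.0275, 0.0004]
[0.0047, -0.0275, 0.0004]
[0.0045, -0.0276, 0.0004]
[0.0042, -0.0276, 0.0004]
[0.004, -0.0276, 0.0004]
[0.0037, -0.0277, 0.0004]
{'time': 3.717, 'joint_pos': [0.373, 0.486, 1.293, 0.0, 1.358, -1.515], 'ee_pos': [0.57, 0.342, 0.18], 'ee_rot': [-0.496, 3.098, 0.001], 'contact_force': [0.589, -0.483, -7.657], 'wrist_torque': [0.135, -0.168, 0.017], 'grip_width': 0.642, 'grasp_force': 29.99}
```

Request:
carry_out --increments '[[[0.0035,-0.014,0],[0,0,0.009],0.3],[[0.0065,-0.027,0],[0,0,0.009],0.3],[[0.006,-0.027,0],[0,0,0.009],0.3],[[0.006,-0.0275,0],[0,0,0.009],0.3],[[0.006,-0.0275,0],[0,0,0.009],0.3]]'

```text
time: 4.13
ee_pos: [0.5769, 0.2137, 0.1752]
ee_rot: [0.425, -3.108, 0.001]
contact_force: [0.1, -0.1, -7.2]
grip_width: 0.643
grasp_force: 30.0
```

Request:
carry_out --increments '[[[0.0055,-0.0275,0],[0,0,0.009],0.3],[[0.005,-0.0275,0],[0,0,0.009],0.3],[[0.005,-0.0275,0],[0,0,0.009],0.3],[[0.005,-0.0275,0],[0,0,0.009],0.3],[[0.0045,-0.0275,0],[0,0,0.009],0.3]]'

```text
time: 4.55
ee_pos: [0.5871, 0.0744, 0.1754]
ee_rot: [0.354, -3.117, -0.001]
contact_force: [0.4, 0.8, -7.7]
grip_width: 0.646
grasp_force: 30.0
```

Request:
carry_out --increments '[[[0.004,-0.0275,0],[0,0,0.009],0.3],[[0.004,-0.0275,0],[0,0,0.009],0.3],[[0.004,-0.022,0],[0,0,0.009],0.3],[[0.003,-0.012,0],[0,0,0],0.3],[[0,0,0],[0,0,0],0.3]]'

```text
time: 4.97
ee_pos: [0.592, -0.017, 0.1758]
ee_rot: [0.309, -3.123, 0.0]
contact_force: [-0.7, -0.2, -7.6]
grip_width: 0.643
grasp_force: 30.0
```

```bash
python3 tq.py 11.4; python3 plan.py 0.597 -0.020 0.14 101.4 3; python3 - <<'E'
from h import *
a=snap('scene','c1')
cv2.imwrite('pics/c1c.png',cv2.resize(cv2.imread('pics/c1.png')[130:290,150:380],None,fx=3,fy=3))
E
```

```text
F [-0.07  0.32 -7.51] [0.38 0.52 0.28] T [ 0.08  -0.116 -0.002] [0.023 0.022 0.026]
{'time': 5.367, 'joint_pos': [-0.209, 0.365, 1.488, 0.0, 1.289, -1.982], 'ee_pos': [0.593, -0.013, 0.178], 'ee_rot': [0.316, -3.126, -0.0], 'contact_force': [-0.015, 1.163, -6.974], 'wrist_torque': [0.103, -0.098, 0.024], 'grip_width': 0.642, 'grasp_force': 29.99}
-110 4626 0.0321
-90 6718 0.0342
-70 6340 0.0368
-50 5853 0.0394
-30 5404 0.042
-10 4685 0.0426
10 904 0.0426
30 3015 0.0417
50 772 0.04
tilt torque about width axis -0.12940388612676015
tilt [-1.e-04  2.e-04 -1.e+00] th0 101.56 per row turn z 0.0009
[-0.0008, -0.0026, 0.0125]
[-0.0008, -0.0026, 0.0125]
[-0.0008, -0.0026, 0.0125]
```

View pics/c1c.png

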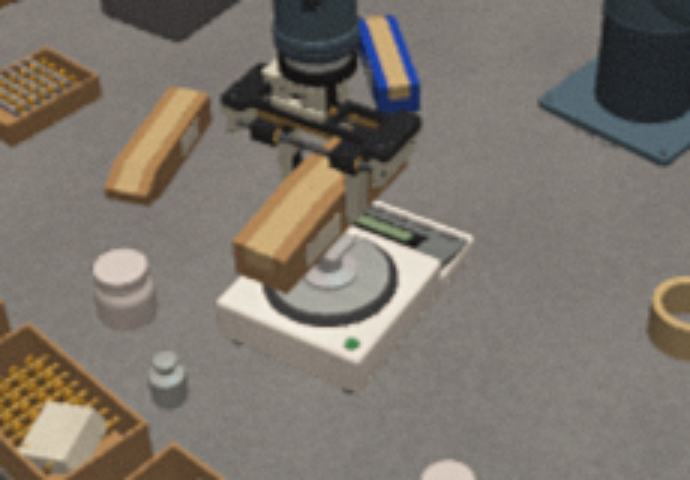

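Request:
carry_out --increments '[[[-0.001,-0.0025,0.012],[0,0,0.001],0.3],[[-0.001,-0.0025,0.013],[0,0,0.001],0.3],[[-0.0005,-0.002,0.012],[0,0,0],0.3],[[0,0,0.004],[0,0,0],0.3],[[0,0,0.003],[0,0,0],0.3]]'

```text
time: 5.83
ee_pos: [0.5962, -0.0201, 0.1319]
ee_rot: [0.31, -3.124, -0.001]
contact_force: [-0.0, 0.5, -7.4]
grip_width: 0.648
grasp_force: 30.0
```

Request:
carry_out --increments '[[[0,0,0.001],[0,0,0],0.3],[[0,0,0.001],[0,0,0],0.3],[[0,0,0],[0,0,0],0.3]]'

```text
time: 6.08
ee_pos: [0.5974, -0.0202, 0.132]
ee_rot: [-0.311, 3.125, -0.0]
contact_force: [-0.3, 0.2, -7.0]
grip_width: 0.643
grasp_force: 30.0
```

```bash
python3 tq.py 11.4
```

```text
F [ 0.05 -0.04 -7.31] [0.59 0.29 0.24] T [ 0.063 -0.112 -0.016] [0.025 0.029 0.02 ]
{'time': 6.483, 'joint_pos': [-0.22, 0.411, 1.538, 0.0, 1.193, -1.989], 'ee_pos': [0.597, -0.02, 0.132], 'ee_rot': [-0.311, 3.126, -0.0], 'contact_force': [-0.453, 0.579, -7.531], 'wrist_torque': [0.032, -0.083, -0.023], 'grip_width': 0.644, 'grasp_force': 29.99}
-110 4621 0.0322
-90 6718 0.0344
-70 6303 0.037
-50 5866 0.0396
-30 5426 0.0421
-10 4692 0.0428
10 907 0.0427
30 3015 0.0419
50 783 0.0402
tilt torque about width axis -0.12261913703828468
```

Request:
carry_out --increments '[[[0,0,0.002],[0,0,0],0.3],[[0,0,0.002],[0,0,0],0.3],[[0,0,0],[0,0,0],0.3]]'

```text
time: 6.73
ee_pos: [0.5968, -0.0201, 0.127]
ee_rot: [0.311, -3.125, -0.0]
contact_force: [0.5, 0.1, -6.6]
grip_width: 0.642
grasp_force: 30.0
```

Request:
carry_out --increments '[[[0,0,0.001],[0,0,0],0.3],[[0,0,0],[0,0,0],0.3]]'

```text
time: 6.9
ee_pos: [0.5971, -0.0202, 0.1268]
ee_rot: [0.311, -3.126, 0.0]
contact_force: [-0.4, 0.1, -5.2]
grip_width: 0.646
grasp_force: 30.0
```

Request:
carry_out --increments '[[[0,0,0.001],[0,0,0],0.3],[[0,0,0],[0,0,0],0.3]]'

```text
time: 7.07
ee_pos: [0.5971, -0.0202, 0.1267]
ee_rot: [-0.311, 3.126, -0.0]
contact_force: [-4.6, -0.4, 2.7]
grip_width: 0.644
grasp_force: 30.0
```

```bash
python3 tq.py 11.4 | grep -v '^-\?[0-9]'
```

```text
F [-5.08  0.78  5.84] [0.44 0.36 0.49] T [ 0.189  0.907 -0.023] [0.027 0.048 0.032]
{'time': 7.467, 'joint_pos': [-0.22, 0.415, 1.544, -0.0, 1.181, -1.989], 'ee_pos': [0.597, -0.02, 0.127], 'ee_rot': [-0.311, 3.126, -0.0], 'contact_force': [-4.684, 0.49, 6.169], 'wrist_torque': [0.237, 0.938, -0.01], 'grip_width': 0.644, 'grasp_force': 29.991}
tilt torque about width axis 0.851725924975248
```

Request:
carry_out --increments '[[[0,0,-0.0006],[0,0,0],0.3],[[0,0,0],[0,0,0],0.3]]'

```text
time: 7.63
ee_pos: [0.5971, -0.0202, 0.1267]
ee_rot: [-0.311, 3.126, -0.0]
contact_force: [-5.5, 1.2, 4.0]
grip_width: 0.645
grasp_force: 30.0
```

Request:
carry_out --increments '[[[0,0,0],[0,0,0],0.66],[[0,0,0],[0,0,0],0.68],[[0,0,0],[0,0,0],0.7],[[0,0,0],[0,0,0],0.72]]'

```text
time: 7.97
ee_pos: [0.5977, -0.0204, 0.1263]
ee_rot: [-0.311, 3.125, -0.0]
contact_force: [0.1, -0.6, 0.4]
grip_width: 0.711
grasp_force: 0.0
```

```bash
python3 tq.py 11.4
```

```text
F [-0.13 -0.1  -0.16] [0.42 0.32 0.57] T [0.052 0.02  0.001] [0.015 0.018 0.027]
{'time': 8.367, 'joint_pos': [-0.22, 0.416, 1.544, 0.0, 1.181, -1.989], 'ee_pos': [0.597, -0.02, 0.126], 'ee_rot': [-0.311, 3.126, -0.0], 'contact_force': [-0.395, -0.357, 0.495], 'wrist_torque': [0.046, 0.012, 0.034], 'grip_width': 0.72, 'grasp_force': 0.0}
-110 4623 0.0325
-90 6765 0.0346
-70 6365 0.0373
-50 5909 0.04
-30 5442 0.0425
-10 4712 0.0433
10 842 0.0432
30 3139 0.0425
50 666 0.0408
tilt torque about width axis 0.009022744718832736
```

Request:
carry_out --increments '[[[0,0,0],[0,0,0],0.8],[[0,0,0],[0,0,0],0.9],[[0,0,0],[0,0,0],1],[[0,0,-0.01],[0,0,0],1],[[0,0,-0.03],[0,0,0],1]]'

```text
time: 8.78
ee_pos: [0.5942, -0.0197, 0.1628]
ee_rot: [0.31, -3.118, -0.004]
contact_force: [-0.3, 0.7, -0.0]
grip_width: 0.99
grasp_force: 0.0
```

Request:
carry_out --increments '[[[0,0,-0.035],[0,0,0],1],[[0,0,0],[0,0,0],1]]'

```text
time: 8.95
ee_pos: [0.6008, -0.0209, 0.2092]
ee_rot: [-0.31, 3.115, -0.006]
contact_force: [1.8, -0.3, 0.3]
grip_width: 1.0
grasp_force: 0.0
```

```bash
python3 plan.py 0.513 -0.387 0.165 115 11 1; python3 - <<'E'
from m import *
E
python3 - <<'E'
from h import *
from m import blob,rep
for n,sd in (('wrist',None),('side','')):
    s=snap(n,'d_'+n); P=cloud(s); Z=P[...,2]
    m=((Z>0.135)&(Z<0.18)).astype(np.uint8)
    k,l,t,c=cv2.connectedComponentsWithStats(m)
    for i in range(1,k):
        if t[i,4]>150: rep(n,P[l==i])
E
```

```text
tilt [ 0.0118 -0.0026 -0.9999] th0 101.36 per row turn z -0.0216
[0.0144, -0.0311, 0.004]
[0.0151, -0.0307, 0.004]
[0.0157, -0.0304, 0.004]
[0.0164, -0.0301, 0.004]
[0.017, -0.0297, 0.004]
[0.0177, -0.0293, 0.004]
[0.0183, -0.0289, 0.004]
[0.0189, -0.0285, 0.004]
[0.0195, -0.0281, 0.004]
[0.0201, -0.0277, 0.004]
[0.0207, -0.0272, 0.004]
{'time': 8.95, 'joint_pos': [-0.22, 0.349, 1.433, -0.0, 1.348, -1.989], 'ee_pos': [0.601, -0.021, 0.209], 'ee_rot': [-0.31, 3.115, -0.006], 'contact_force': [1.838, -0.299, 0.27], 'wrist_torque': [0.062, -0.034, 0.053], 'grip_width': 1.0, 'grasp_force': 0.0}
abul 1584 [572.  340.7] [234.3  61.6] 18.1 zmax 0.0616
acru 739 [ 514.6 -386.4] [212.9  63.2] 24.1 zmax 0.0507
abal 3431 [543.2 -29.8] [265.8 181.3] 11.4 zmax 0.1215
ajar 553 [722.3 260.9] [53.1 54.1] 17.0 zmax 0.091
atub 437 [ 724.1 -202.6] [65.4 62.5] 88.3 zmax 0.0773
awt 179 [777.3 -69.4] [33.3 37.5] 37.7 zmax 0.0626
aroll 514 [339.8 282.1] [82.5 84.9] 74.3 zmax 0.0553
abultop 1413 [572.1 340.6] [234.3  61.4] 18.1 zmax 0.0616
acrutop 503 [ 510.3 -389.2] [203.6  60.6] 25.4 zmax 0.0507
aped 136 [
[... 1462 characters left out ...]
.6 274.8] [91.1 81.6] 74.5 zmax 0.0534
bbultop 668 [567.5 337.5] [233.6  75. ] 17.6 zmax 0.0636
bcrutop 1054 [ 504.  -391.4] [187.2  61. ] 25.4 zmax 0.054
bped 120 [576.2 -24.2] [42.9 49.2] 7.9 zmax 0.1217
wrist 28133 [572.3 -23.9] [182.   60.3] 11.1 zmax 0.1719
wrist 1259 [701.6   1.7] [16.8 59.9] 10.9 zmax 0.161
side 961 [ 842.  1447.2] [333.4 641.3] 70.2 zmax 0.18
side 2172 [1531.6  726.4] [1626.6   29.4] 90.0 zmax 0.18
side 580 [-278.9 1430.2] [303.4 118.4] 17.8 zmax 0.18
side 216 [ 108.9 1186.9] [ 38.8 111.6] 87.7 zmax 0.1799
side 1205 [594.4 -21.7] [236.3  75.2] 11.3 zmax 0.1756
side 255 [ 12.3 -54.1] [140.3  73.6] 21.7 zmax 0.1799
side 1636 [ 267.5 -654.1] [112.8 135.5] 8.1 zmax 0.144
```

Request:
carry_out --increments '[[[0.0145,-0.031,0.003],[0,0,-0.0215],1],[[0.015,-0.0305,0.003],[0,0,-0.0215],1],[[0.0155,-0.0305,0.004],[0,0,-0.0215],1],[[0.0165,-0.03,0.004],[0,0,-0.0215],1],[[0.017,-0.0295,0.004],[0,0,-0.0215],1]]'

```text
time: 9.47
ee_pos: [0.5558, -0.187, 0.182]
ee_rot: [0.48, -3.103, -0.002]
contact_force: [0.4, -0.0, 0.4]
grip_width: 0.998
grasp_force: 0.0
```

Request:
carry_out --increments '[[[0.0175,-0.0295,0.004],[0,0,-0.0215],1],[[0.0185,-0.029,0.004],[0,0,-0.0215],1],[[0.019,-0.0285,0.004],[0,0,-0.0215],1],[[0.0195,-0.028,0.004],[0,0,-0.0215],1],[[0.02,-0.0275,0.004],[0,0,-0.0215],1]]'

```text
time: 9.88
ee_pos: [0.5156, -0.3534, 0.1618]
ee_rot: [0.646, -3.073, -0.003]
contact_force: [0.3, 0.1, -0.8]
grip_width: 1.0
grasp_force: 0.0
```

Request:
carry_out --increments '[[[0.0205,-0.027,0.004],[0,0,-0.0215],1],[[0,0,0],[0,0,0],1],[[0,0,0],[0,0,0],1]]'

```text
time: 10.13
ee_pos: [0.5074, -0.3866, 0.1574]
ee_rot: [0.672, -3.067, -0.004]
contact_force: [0.1, 0.8, -0.1]
grip_width: 0.999
grasp_force: 0.0
```

```bash
python3 - <<'E'
from h import *
from tq import avg
F,T,w=avg(); s=st(); P=cloud(w); Z=P[...,2]
cv2.imwrite('pics/e.png',cv2.cvtColor(w['pixels'],cv2.COLOR_RGB2BGR))
m=((Z>0.012)&(Z<0.07)).astype(np.uint8)
k,l,t,c=cv2.connectedComponentsWithStats(m)
for i in range(1,k):
    if t[i,4]>1000:
        Q=P[l==i]; print(t[i],cv2.minAreaRect((Q[:,:2]*1000).astype(np.float32)))
        Q=Q[Q[:,2]>0.04]; 
        if len(Q)>100: print(' top',cv2.minAreaRect((Q[:,:2]*1000).astype(np.float32)))
E
python3 plan.py 0.513 -0.387 0.008 115 5
```

```text
F [-0.05  0.1   0.17] [0.45 0.25 0.27] T [ 0.063  0.013 -0.014] [0.016 0.026 0.038]
{'time': 10.533, 'joint_pos': [-0.821, 0.456, 1.393, 0.0, 1.292, -2.828], 'ee_pos': [0.509, -0.384, 0.16], 'ee_rot': [-0.68, 3.067, -0.0], 'contact_force': [-0.33, -0.1, 0.219], 'wrist_torque': [0.076, 0.029, -0.006], 'grip_width': 0.999, 'grasp_force': 0.0}
[    0    27   115   213 14732] ((549.9618530273438, -599.5652465820312), (151.6758575439453, 95.5041275024414), 1.6600162982940674)
 top ((558.4547729492188, -590.8304443359375), (91.06181335449219, 54.16515350341797), 2.605712890625)
[ 417   29  143   85 2450] ((336.4085388183594, -268.60693359375), (13.418988227844238, 139.9354705810547), 1.4860625267028809)
[  240    86    73   223 14866] ((514.9654541015625, -384.75689697265625), (200.5526123046875, 56.18514633178711), 25.239776611328125)
 top ((505.6239929199219, -389.15399169921875), (179.90481567382812, 56.164154052734375), 25.258041381835938)
[ 521  235   39   49 1335] ((459.3132629394531, -137.32061767578125), (55.611289978027344, 11.975406646728516), 0.33699941635131836)
 top ((461.42279052734375, -134.65069580078125), (20.41028594970703, 3.890956401824951), 11.846923828125)
tilt [ 3.e-04 -2.e-04 -1.e+00] th0 114.99 per row turn z -0.0
[-0.0004, -0.0008, 0.0303]
[-0.0004, -0.0008, 0.0303]
[-0.0004, -0.0008, 0.0303]
[-0.0004, -0.0008, 0.0303]
[-0.0004, -0.0008, 0.0303]
```

View pics/e.png

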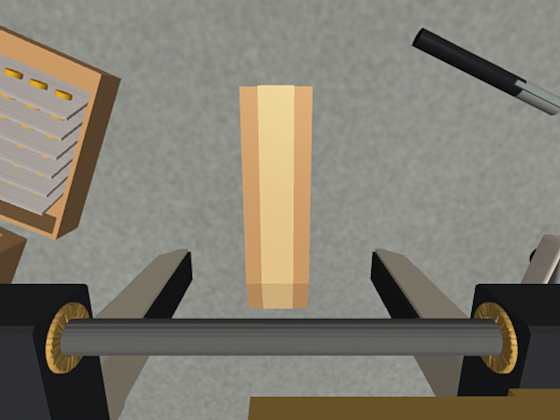

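Request:
carry_out --increments '[[[-0.0025,-0.002,0.03],[0,0,0],1],[[-0.0025,-0.0015,0.035],[0,0,-0.004],1],[[0,0,0.035],[0,0,0],1],[[0,0,0.035],[0,0,0],1],[[0,0,0.016],[0,0,0],1]]'

```text
time: 10.95
ee_pos: [0.5133, -0.3838, 0.0038]
ee_rot: [0.684, -3.063, -0.008]
contact_force: [0.1, 0.4, 0.2]
grip_width: 1.001
grasp_force: 0.0
```

Request:
carry_out --increments '[[[0,0,0],[0,0,0],0.9],[[0,0,0],[0,0,0],0.5],[[0,0,0],[0,0,0],0.3],[[0,0,0],[0,0,0],0.3],[[0,0,0],[0,0,0],0.3]]'

```text
time: 11.37
ee_pos: [0.5161, -0.3875, 0.0105]
ee_rot: [-0.683, 3.064, -0.005]
contact_force: [0.1, 0.3, 0.4]
grip_width: 0.695
grasp_force: 0.0
```

Request:
carry_out --increments '[[[0,0,0],[0,0,0],0.3],[[0,0,-0.004],[0,0,0],0.3],[[0,0,-0.006],[0,0,0],0.3],[[0,0,-0.008],[0,0,0],0.3],[[0,0,-0.006],[0,0,0],0.3]]'

```text
time: 11.78
ee_pos: [0.5151, -0.3867, 0.0333]
ee_rot: [-0.683, 3.066, -0.001]
contact_force: [-0.7, 0.5, -2.4]
grip_width: 0.6
grasp_force: 30.0
```

```bash
sed -i 's/F,T,w=avg()/F,T,w=avg(12)/' tq.py; python3 tq.py 25.2
```

```text
F [ 0.07 -0.2  -2.54] [0.32 0.45 0.63] T [ 0.107 -0.078 -0.002] [0.03  0.027 0.021]
{'time': 12.383, 'joint_pos': [-0.817, 0.59, 1.511, -0.0, 1.042, -2.826], 'ee_pos': [0.515, -0.386, 0.032], 'ee_rot': [0.684, -3.066, -0.001], 'contact_force': [0.306, -0.203, -1.724], 'wrist_torque': [0.15, -0.106, 0.027], 'grip_width': 0.604, 'grasp_force': 29.998}
-110 91 0.0337
-90 6833 0.0344
-70 6033 0.0344
-50 5337 0.0344
-30 4733 0.0344
-10 4210 0.0344
10 1878 0.0344
30 1933 0.0344
50 1658 0.0344
tilt torque about width axis -0.1165532649929391
```

Request:
carry_out --increments '[[[0,0,-0.012],[0,0,0],0.3],[[0,0,-0.025],[0,0,0],0.3],[[0,0,-0.035],[0,0,0],0.3],[[0,0,-0.035],[0,0,0],0.3],[[0,0,-0.035],[0,0,0],0.3]]'

```text
time: 12.8
ee_pos: [0.5148, -0.3862, 0.1765]
ee_rot: [-0.684, 3.066, 0.0]
contact_force: [0.7, -0.1, -2.8]
grip_width: 0.601
grasp_force: 30.0
```

Request:
carry_out --increments '[[[0,0,-0.03],[0,0,0],0.3],[[0,0,-0.015],[0,0,0],0.3],[[0,0,0],[0,0,0],0.3]]'

```text
time: 13.05
ee_pos: [0.5167, -0.3882, 0.2256]
ee_rot: [-0.683, 3.061, -0.014]
contact_force: [-0.5, -0.5, -1.6]
grip_width: 0.598
grasp_force: 30.0
```

```bash
python3 plan.py 0.631 -0.013 0.215 101.4 13 1
```

```text
tilt [ 0.0069 -0.0073 -0.9999] th0 115.14 per row turn z 0.0185
[-0.0202, 0.0224, 0.0008]
[-0.0198, 0.0228, 0.0008]
[-0.0194, 0.0231, 0.0008]
[-0.019, 0.0235, 0.0008]
[-0.0185, 0.0238, 0.0008]
[-0.0181, 0.0242, 0.0008]
[-0.0176, 0.0245, 0.0008]
[-0.0172, 0.0248, 0.0008]
[-0.0167, 0.0251, 0.0008]
[-0.0162, 0.0254, 0.0008]
[-0.0158, 0.0257, 0.0008]
[-0.0153, 0.026, 0.0008]
[-0.0148, 0.0263, 0.0008]
{'time': 13.05, 'joint_pos': [-0.817, 0.422, 1.283, -0.0, 1.426, -2.826], 'ee_pos': [0.517, -0.388, 0.226], 'ee_rot': [-0.683, 3.061, -0.014], 'contact_force': [-0.461, -0.456, -1.558], 'wrist_torque': [0.054, -0.071, 0.059], 'grip_width': 0.598, 'grasp_force': 29.998}
```

Request:
carry_out --increments '[[[-0.01,0.011,0],[0,0,0.0185],0.3],[[-0.02,0.0225,0],[0,0,0.0185],0.3],[[-0.0195,0.023,0],[0,0,0.0185],0.3],[[-0.019,0.0235,0],[0,0,0.0185],0.3],[[-0.0185,0.024,0],[0,0,0.0185],0.3]]'

```text
time: 13.47
ee_pos: [0.5544, -0.2552, 0.2178]
ee_rot: [0.538, -3.093, -0.003]
contact_force: [0.1, -0.1, -2.3]
grip_width: 0.601
grasp_force: 30.0
```

Request:
carry_out --increments '[[[-0.018,0.024,0],[0,0,0.0185],0.3],[[-0.0175,0.0245,0],[0,0,0.0185],0.3],[[-0.017,0.025,0],[0,0,0.0185],0.3],[[-0.0165,0.025,0],[0,0,0.0185],0.3],[[-0.016,0.0255,0],[0,0,0.0185],0.3]]'

```text
time: 13.88
ee_pos: [0.5976, -0.1111, 0.2179]
ee_rot: [0.396, -3.115, -0.002]
contact_force: [-0.2, 1.4, -2.8]
grip_width: 0.6
grasp_force: 30.0
```

Request:
carry_out --increments '[[[-0.016,0.0255,0],[0,0,0.0185],0.3],[[-0.015,0.026,0],[0,0,0.0185],0.3],[[-0.015,0.02,0],[0,0,0.0185],0.3],[[-0.008,0.012,0],[0,0,0],0.3],[[0,0,0],[0,0,0],0.3]]'

```text
time: 14.3
ee_pos: [0.6318, -0.0161, 0.218]
ee_rot: [0.317, -3.124, -0.002]
contact_force: [0.1, -0.6, -2.9]
grip_width: 0.596
grasp_force: 30.0
```

```bash
sed -i 's/avg(12)/avg(25)/' tq.py; python3 tq.py 11.4; python3 plan.py 0.631 -0.013 0.190 101.4 3
```

```text
F [ 0.01 -0.15 -2.67] [0.5  0.58 0.54] T [ 0.058 -0.086  0.003] [0.023 0.029 0.035]
{'time': 15.55, 'joint_pos': [-0.207, 0.406, 1.323, 0.0, 1.413, -1.976], 'ee_pos': [0.632, -0.019, 0.219], 'ee_rot': [0.311, -3.126, -0.0], 'contact_force': [-0.417, 0.081, -3.088], 'wrist_torque': [0.075, -0.088, -0.032], 'grip_width': 0.602, 'grasp_force': 29.998}
-130 2378 -0.0591
-110 367 -0.0567
-90 6797 0.0345
-70 6040 0.0345
-50 5329 0.0345
-30 4743 0.0345
-10 4208 0.0345
10 1845 0.0344
30 1954 0.0345
50 1639 0.0345
tilt torque about width axis -0.09584927007303752
tilt [-0.  0. -1.] th0 101.36 per row turn z -0.0002
[-0.0002, 0.0021, 0.0097]
[-0.0002, 0.0021, 0.0097]
[-0.0002, 0.0021, 0.0097]
```

Request:
carry_out --increments '[[[0,0.002,0.01],[0,0,0],0.3],[[0,0.002,0.012],[0,0,0],0.3],[[-0.0005,0.002,0.008],[0,0,0],0.3],[[0,0,0.004],[0,0,0],0.3],[[0,0,0.001],[0,0,0],0.3]]'

```text
time: 15.97
ee_pos: [0.6302, -0.0129, 0.1827]
ee_rot: [0.311, -3.124, -0.001]
contact_force: [-0.6, -0.3, -2.9]
grip_width: 0.601
grasp_force: 30.0
```

Request:
carry_out --increments '[[[0,0,0.001],[0,0,0],0.3],[[0,0,0.001],[0,0,0],0.3],[[0,0,0],[0,0,0],0.3]]'

```text
time: 16.22
ee_pos: [0.6312, -0.0134, 0.1826]
ee_rot: [-0.311, 3.126, -0.0]
contact_force: [0.2, 0.5, -2.5]
grip_width: 0.6
grasp_force: 30.0
```

```bash
sed -i 's/avg(25)/avg(5)/' tq.py; python3 tq.py 11.4
```

```text
F [-0.15  0.2  -3.17] [0.33 0.32 0.42] T [ 0.067 -0.083 -0.   ] [0.04  0.024 0.022]
{'time': 16.467, 'joint_pos': [-0.198, 0.427, 1.381, -0.0, 1.333, -1.967], 'ee_pos': [0.631, -0.013, 0.183], 'ee_rot': [-0.311, 3.126, -0.0], 'contact_force': [-0.727, 0.207, -2.596], 'wrist_torque': [0.125, -0.1, 0.018], 'grip_width': 0.603, 'grasp_force': 29.998}
-130 1469 -0.0217
-110 1801 -0.0204
-90 6810 0.0345
-70 6057 0.0345
-50 5348 0.0345
-30 4728 0.0345
-10 4212 0.0345
10 1840 0.0345
30 1954 0.0346
50 1643 0.0346
tilt torque about width axis -0.09446746471914537
```

Request:
carry_out --increments '[[[0,0,0.001],[0,0,0],0.3],[[0,0,0.001],[0,0,0],0.3],[[0,0,0.001],[0,0,0],0.3],[[0,0,0],[0,0,0],0.3],[[0,0,0],[0,0,0],0.3]]'

```text
time: 16.88
ee_pos: [0.6309, -0.0133, 0.1791]
ee_rot: [0.311, -3.126, -0.0]
contact_force: [-0.2, 0.8, -1.6]
grip_width: 0.605
grasp_force: 30.0
```

Request:
carry_out --increments '[[[0,0,0.0005],[0,0,0],0.3],[[0,0,0],[0,0,0],0.3],[[0,0,0],[0,0,0],0.3]]'

```text
time: 17.13
ee_pos: [0.631, -0.0133, 0.179]
ee_rot: [-0.311, 3.126, -0.0]
contact_force: [0.1, -0.2, -1.7]
grip_width: 0.603
grasp_force: 30.0
```

Request:
carry_out --increments '[[[0,0,0.0005],[0,0,0],0.3],[[0,0,0],[0,0,0],0.3],[[0,0,0],[0,0,0],0.3]]'

```text
time: 17.38
ee_pos: [0.6311, -0.0132, 0.1789]
ee_rot: [-0.311, 3.125, -0.0]
contact_force: [-1.7, 0.9, 3.7]
grip_width: 0.6
grasp_force: 30.0
```

Request:
carry_out --increments '[[[0,0,-0.0004],[0,0,0],0.3],[[0,0,0],[0,0,0],0.3],[[0,0,0],[0,0,0],0.3]]'

```text
time: 17.63
ee_pos: [0.6311, -0.0133, 0.1789]
ee_rot: [-0.311, 3.126, -0.0]
contact_force: [-0.9, 0.1, 4.2]
grip_width: 0.599
grasp_force: 30.0
```

```bash
python3 tq.py 11.4; python3 - <<'E'
from h import *
snap('scene','f'); a=cv2.imread('pics/f.png')[120:280,150:380]
cv2.imwrite('pics/fc.png',cv2.resize(a,None,fx=3,fy=3))
E
```

```text
F [-1.04  0.59  3.59] [0.35 0.52 0.42] T [ 0.058  0.289 -0.01 ] [0.019 0.033 0.027]
{'time': 17.883, 'joint_pos': [-0.197, 0.43, 1.386, 0.0, 1.325, -1.966], 'ee_pos': [0.631, -0.013, 0.179], 'ee_rot': [-0.311, 3.126, -0.0], 'contact_force': [-0.91, -0.161, 4.39], 'wrist_torque': [0.056, 0.264, -0.019], 'grip_width': 0.601, 'grasp_force': 30.0}
-130 1329 -0.0177
-110 1999 -0.0165
-90 6834 0.0346
-70 6046 0.0346
-50 5350 0.0345
-30 4719 0.0345
-10 4212 0.0345
10 1835 0.0345
30 1961 0.0345
50 1631 0.0344
tilt torque about width axis 0.27229993965707106
```

View pics/fc.png

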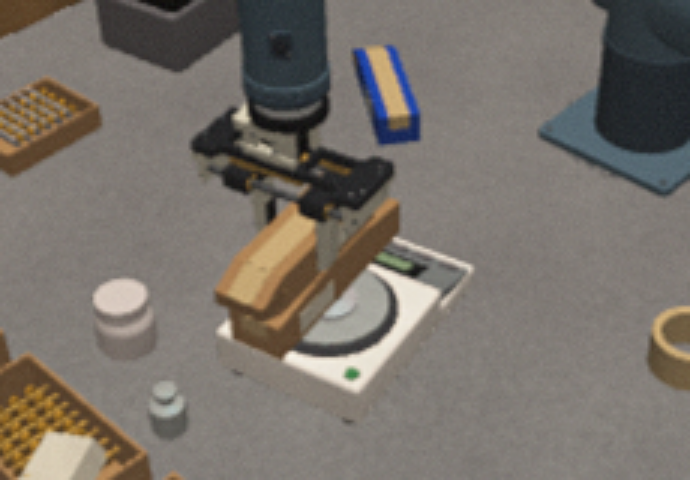

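The crushed carton sits level on the crown (crop ~(310,250)), and the bulging one is level under it. Next I unload the grip and release.

Request:
carry_out --increments '[[[0,0,-0.0004],[0,0,0],0.3],[[0,0,0],[0,0,0],0.3],[[0,0,0],[0,0,0],0.3]]'

```text
time: 18.18
ee_pos: [0.6311, -0.0133, 0.1789]
ee_rot: [-0.311, 3.126, -0.0]
contact_force: [-0.8, -0.2, 1.7]
grip_width: 0.603
grasp_force: 30.0
```

Request:
carry_out --increments '[[[0,0,0],[0,0,0],0.615],[[0,0,0],[0,0,0],0.63],[[0,0,0],[0,0,0],0.65],[[0,0,0],[0,0,0],0.68],[[0,0,0],[0,0,0],0.68]]'

```text
time: 18.6
ee_pos: [0.6309, -0.0132, 0.1788]
ee_rot: [0.311, -3.126, -0.0]
contact_force: [0.3, -0.9, -0.3]
grip_width: 0.679
grasp_force: 0.0
```

```bash
python3 tq.py 11.4
```

```text
F [ 0.1  -0.28 -0.04] [0.46 0.26 0.48] T [ 0.053 -0.001 -0.003] [0.026 0.033 0.033]
{'time': 18.85, 'joint_pos': [-0.197, 0.43, 1.386, 0.0, 1.326, -1.966], 'ee_pos': [0.631, -0.013, 0.179], 'ee_rot': [-0.311, 3.126, -0.0], 'contact_force': [0.159, -0.66, -0.159], 'wrist_torque': [0.034, 0.038, 0.046], 'grip_width': 0.68, 'grasp_force': 0.0}
-130 1345 -0.018
-110 1995 -0.0168
-90 6816 0.0344
-70 6031 0.0344
-50 5333 0.0344
-30 4712 0.0344
-10 4211 0.0344
10 1837 0.0343
30 1960 0.0345
50 1629 0.0343
tilt torque about width axis -0.011165517124747523
```

Both are level and let go. I open fully, rise clear and check.

Request:
carry_out --increments '[[[0,0,0],[0,0,0],0.8],[[0,0,0],[0,0,0],0.95],[[0,0,0],[0,0,0],0.95],[[0,0,-0.01],[0,0,0],0.95],[[0,0,-0.03],[0,0,0],0.95]]'

```text
time: 19.27
ee_pos: [0.6283, -0.0128, 0.2152]
ee_rot: [0.31, -3.117, -0.004]
contact_force: [0.4, -0.5, 0.1]
grip_width: 0.938
grasp_force: 0.0
```

Request:
carry_out --increments '[[[0,0,-0.03],[0,0,0],0.95],[[0,0,-0.02],[0,0,0],0.95],[[0,0,0],[0,0,0],0.95],[[0,0,0],[0,0,0],0.95],[[0,0,0],[0,0,0],0.95]]'

```text
time: 19.68
ee_pos: [0.6305, -0.0131, 0.2685]
ee_rot: [0.311, -3.125, -0.0]
contact_force: [-0.0, -0.5, -0.7]
grip_width: 0.951
grasp_force: 0.0
```

```bash
python3 tq.py 11.4 | tail -9; python3 - <<'E'
from h import *
snap('scene','g'); a=cv2.imread('pics/g.png')[120:280,150:380]
cv2.imwrite('pics/gc.png',cv2.resize(a,None,fx=3,fy=3))
E
```

```text
-70 2131 -0.0543
-50 2030 -0.0543
-30 1896 -0.0543
-10 1740 -0.0543
10 1646 -0.0543
30 1519 -0.0543
50 1439 -0.0543
70 414 -0.0544
tilt torque about width axis -0.021168410976562427
```

View pics/gc.png

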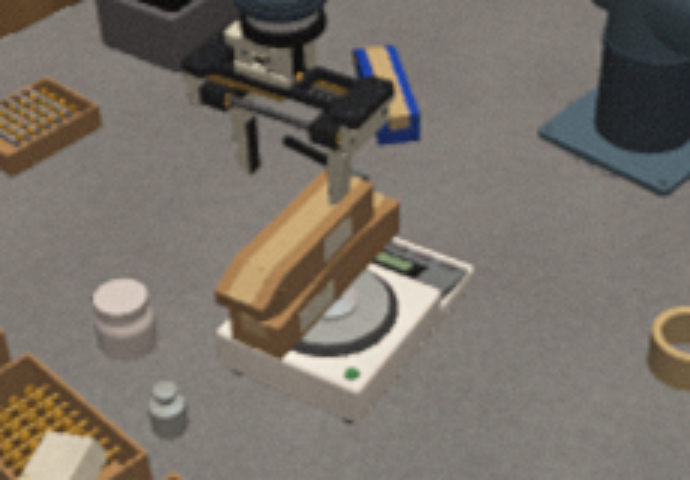

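The crushed carton (crop ~(295,250)) lies level on the bulging one, its top flat to within 0.1 mm along its length. The gripper is clear of both.

```bash
python3 -c "
from cell import job
print(job.job_done())"
```

```text
the job is handed in; nothing more can be done
None
```

I handed the job in at about 20 s of the 72 s: both cartons lie level and at rest on the pedestal, the crushed one on the bulging one's crown, with the gripper clear; the verdict was not shown.

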